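Pack out the gap in a tube-rack carrier

ROBOT

A 7-joint arm with a two-finger parallel gripper is mounted at the origin on the work surface. World frame = base frame: x ahead of the robot, y to its left, z up, the work surface at z = 0. Lengths are in m, angles in rad, forces in N, time in s.
With the tool pointing down it reaches from about 0.375 to 0.925 m from the base axis. Payload 3.1 kg.
Tool frame: the origin (TCP) lies midway between the tips of the shut fingers; the grasp point (between the pads) lies 19 mm behind it; z points along the fingers, y is the direction in which the jaws open and shut (so a half turn about z gives the same grasp; the last joint's range is limited). The gripper opens to 85 mm and grips with 20 to 120 N. Pads are 22 mm wide; open, the fingers measure 114 mm over their backs; the gripper's body (76 mm by 85 mm) begins 54 mm behind the grasp point. The pads swing forward as they close: fully open they stand 13 mm farther back than shut.
Start: joints at [1.149, 0.383, 0.044, 1.598, -0.018, 1.161, -0.05], TCP at [0.207, -0.616, 0.231] pointing down, gripper open.
Joint ranges: [-2.61, 2.61], [-0.41, 2.15], [-1.48, 1.57], [0, 2.5], [-1.57, 4.71], [0.05, 1.97], [-2.85, 2.85]. Speed limits (rad/s): [2.79, 2.79, 3.14, 3.14, 3.14, 3.14, 3.14].

INTERFACE

Orientations are given as a 3x3 rotation matrix whose columns are the frame's x, y, z axes.
In Python, from station import status, vision, order gives the robot as it stands.
- The arm moves only by the tool arm_command, never from a script. Its argument "moves" is a list of rows, each an object with "jaw": the closure, from 0 (fully open) to 1 (shut); "travel": the shift along the world's x, y, z in m, a list of three; "yaw": the turn about the world's z in degrees. In form: [{"jaw": jaw, "travel": [tx, ty, tz], "yaw": yaw}, ...]. A call has 1 to 20 rows; each row shifts and turns the commanded pose from where the row before left it; what a row does not reach is not made up. A row lasts 1/12 s, in which the tool goes at most 41.7 mm and 7.16 degrees, less where a joint would pass 70% of its speed; a pose out of reach is approached as far as the arm can. A call with a gripper value outside its range is refused whole. The fingers move at their own pace and stop on an object; the grip force is fixed at half the most. Time passes only in rows, so rows that do not move let the fingers close. It gives the time, the measured TCP pose, the force and the opening at its end, in the units of the state.
- status.get_state(): the state, without advancing time (a new reading comes with each control period).
- vision.grab_frame(name): name is "scene" or "top" or "wrist"; returns a dict with "frame" (400x640x3 uint8, red, green, blue), "vfov" (degrees; the focal length in pixels is half the picture's height over the tangent of half this angle, whatever the lens; pixels are square), "cx", "cy" (the principal point, pixels), "pose" (4x4, takes a point from camera to world coordinates). Camera axes: x right, y down, z forward; pixel columns grow to the right and rows downward; lengths in m; the calibration is good to about 2 mm. A picture is of the moment at which its call begins. There is no depth.
- order.close_job(): hands the job in, once; it reports no verdict.
Trained networks look in a picture, given as the dict that the camera call returned (one of the last four; its "shot" number tells which), for a name from the list of things; names that differ only in an ending like _2 or _b are one class to them, and where a whole thing is asked for, a point or a joint stands for the part that bears it (a point fixed in the world has none). Each returns a list of dicts, best first, with "score" (0 to 1); they miss things now and then, are a little off and sometimes report something else, mostly with a low value. They report only what shows in the picture. A call takes as long as a camera call.
- vision.recognise(picture, name): "bbox" ([centre column, centre row, width, height] in pixels, round what is visible of it).
- vision.tip_of(picture, name): "uv" ([column, row] in pixels: a listed point, or the origin of a listed thing).
The state is a dict: "clock": time; "q": joint angles; "joint_vel": joint speeds; "joint_torque": joint torques, N m; "tcp_pos": TCP position; "tcp_rot": TCP orientation; "ft_force": force on the tool from outside, world axes, zero at the start; "moment": the same for the moment, N m; "grip_width": opening from 0.0 (shut) to 1.0 (fully open).
Only numpy, scipy, OpenCV 4.12 (cv2) and the standard library are available. Lean on these libraries where they do the work, as an engineer would, in place of code of your own. Each camera call takes 0.05 s, during which the arm holds its last target.

TASK

The test-tube rack in the aluminium carrier leaves an empty gap between two grey stops. Pick the two black packers whose thicknesses together fill that gap snugly, and lower them gently into it side by side, upright and down on the carrier floor, without forcing them. Leave the third packer standing where it is on the bench.

Things in the scene. Friction and masses are not known exactly. Their poses are not given: they have to be found in the camera images.
- carrier: Fixed aluminium tray 126 (x) by 370 mm (y). Origin: centre of the empty gap, on the tray floor, 6 mm above the bench; z up. Gap: y -41 to 41 mm between grey stops, x -55 to 55 mm between side walls, all 30 mm tall; stops bevelled 45 deg above 20 mm, so 102 mm at the mouth. Packers go in length along x, thickness along y; 6 mm stays spare. Tube rack at y -100 to -285 mm, tubes 121 mm tall.
- packer_24: Loose black plastic block standing on the bench, 24 mm thick (y), 70 long (x), 40 tall, long edges bevelled 4 mm; on its top centre an aluminium bar handle 30 (x) by 18 (y) by 34 mm tall, best gripped across its 30 mm. Origin: centre of underside, z up; same either way round; under 0.3 kg. Three such packers, 24, 36 and 52 mm thick, otherwise alike; they swap places from start to start.
- packer_36: Loose black plastic block standing on the bench, 36 mm thick (y), 70 long (x), 40 tall, long edges bevelled 4 mm; on its top centre an aluminium bar handle 30 (x) by 18 (y) by 34 mm tall, best gripped across its 30 mm. Origin: centre of underside, z up; same either way round; under 0.3 kg. Three such packers, 24, 36 and 52 mm thick, otherwise alike; they swap places from start to start.
- packer_52: Loose black plastic block standing on the bench, 52 mm thick (y), 70 long (x), 40 tall, long edges bevelled 4 mm; on its top centre an aluminium bar handle 30 (x) by 18 (y) by 34 mm tall, best gripped across its 30 mm. Origin: centre of underside, z up; same either way round; under 0.3 kg. Three such packers, 24, 36 and 52 mm thick, otherwise alike; they swap places from start to start.

How it is judged:
At the end, for the whole second after the job is handed in: The 24 and 52 mm packers stand in the gap side by side, on its floor within 6 mm, within 30 mm of its centre along the carrier's x, upright within 0.15 rad, in line with it within 0.2 rad, at rest. The 36 mm packer stands upright, at rest, within 30 mm of its start (x of packer_24 in the frame of carrier between -0.03 and 0.03 m and y of packer_24 in the frame of carrier between -0.041 and 0.041 m and z of packer_24 in the frame of carrier between -0.006 and 0.006 m and angle between each of packer_24, packer_52, packer_36's own z axis and vertical below 0.15 rad and angle between the x axis of each of packer_24, packer_52 and the x axis of carrier, either way round below 0.2 rad and linear speed of each of packer_24, packer_52, packer_36 below 0.02 m/s and x of packer_52 in the frame of carrier between -0.03 and 0.03 m and y of packer_52 in the frame of carrier between -0.041 and 0.041 m and z of packer_52 in the frame of carrier between -0.006 and 0.006 m and distance of packer_36 from where it was at the start of the episode below 0.03 m); the robot touches nothing.
It fails at once if a packer is forced: pressed on the carrier with more than 60 N (contact force between any of packer_24, packer_36, packer_52 and carrier above 60 N).
It also fails if it takes over 54 s, if anything falls off the work surface, if the arm or the gripper's body presses on something with over 40 N, if the wrist force passes 120 N, or if a joint passes its speed limit or range.

## Working session

There is one attempt and no reset: what is moved stays moved. The work goes in short steps, Python scripts to look and compute and a tool call to move; the robot and the scene stay as the last step left them, time stands still between calls to the robot, and variables do not carry over. Pictures are saved under pics/ and viewed, and the job is handed in when it is done.

Besides the shell and the picture viewer there is one more tool, called after "Call:" in YAML: its name, and indented under it one key for each argument. arm_command: Moves the arm, as the interface text tells. Its arguments: {"type":"object","properties":{"moves":{"type":"array","items":{"type":"object","properties":{"jaw":{"type":"number"},"travel":{"type":"array","items":{"type":"number"}},"yaw":{"type":"number"}}}}},"required":["moves"]}

```bash
mkdir -p pics; ls
cat > h.py <<'E'
import numpy as np, cv2
from station import status, vision, order
def save(p,n): cv2.imwrite('pics/'+n+'.png', cv2.cvtColor(p['frame'],cv2.COLOR_RGB2BGR))
def ray(p,uv):
    H=p['frame'].shape[0]; f=H/2/np.tan(np.radians(p['vfov'])/2)
    T=np.array(p['pose']); d=T[:3,:3]@np.array([(uv[0]-p['cx'])/f,(uv[1]-p['cy'])/f,1.0]); return T[:3,3],d
def atz(p,uv,z):
    o,d=ray(p,uv); return o+d*(z-o[2])/d[2]
def proj(p,X):
    H=p['frame'].shape[0]; f=H/2/np.tan(np.radians(p['vfov'])/2)
    T=np.array(p['pose']); c=T[:3,:3].T@(np.array(X)-T[:3,3]); return np.array([p['cx']+f*c[0]/c[2],p['cy']+f*c[1]/c[2]])
E
python3 - <<'E'
from h import *
np.set_printoptions(precision=4,suppress=True)
s=status.get_state(); print({k:np.round(v,3) for k,v in s.items()})
for c in ['scene','top']:
    p=vision.grab_frame(c); save(p,c+'0'); print(c,p['vfov'],p['cx'],p['cy'],np.array(p['pose']))
    for n in ['carrier','packer_24','packer_36','packer_52']:
        print(n,[(np.round(r['bbox']),round(r['score'],2)) for r in vision.recognise(p,n)][:4],[(np.round(r['uv'],1),round(r['score'],2)) for r in vision.tip_of(p,n)][:4])
E
```

```text
pics
{'clock': np.float64(0.0), 'q': array([ 1.149,  0.384,  0.044,  1.6  , -0.018,  1.161, -0.05 ]), 'joint_vel': array([-0.   , -0.   , -0.002, -0.001,  0.001,  0.   , -0.   ]), 'joint_torque': array([  0.   , -43.347,   1.025, -24.952,   0.011,   0.011,  -0.   ]), 'tcp_pos': array([ 0.207, -0.615,  0.23 ]), 'tcp_rot': array([[ 0.948,  0.318, -0.001],
       [ 0.318, -0.948,  0.002],
       [-0.   , -0.003, -1.   ]]), 'ft_force': array([0.654, 0.189, 0.323]), 'moment': array([-0.009, -0.048,  0.02 ]), 'grip_width': np.float64(1.002)}
scene 48.0679543510148 325.15013019835396 200.89826391490203 [[-0.0829  0.81   -0.5806  1.0303]
 [ 0.9965  0.0701 -0.0445  0.1304]
 [ 0.0047 -0.5822 -0.813   0.7581]
 [ 0.      0.      0.      1.    ]]
carrier [(array([165., 182., 197.,  92.]), 0.88)] [(array([227.9, 197.7]), 0.79)]
packer_24 [(array([434., 206.,  35.,  47.]), 0.77), (array([342., 182.,  25.,  37.]), 0.66), (array([362., 265.,  23.,  51.]), 0.6)] [(array([340.8, 190.6]), 0.76), (array([429.4, 212.2]), 0.71)]
packer_36 [(array([434., 206.,  35.,  47.]), 0.77), (array([342., 182.,  25., 
[... 578 characters left out ...]
 214. ]), 0.66)]
packer_24 [(array([212., 223.,  38.,  43.]), 0.94), (array([299., 240.,  26.,  34.]), 0.87), (array([274., 156.,  28.,  37.]), 0.73)] [(array([271.8, 157.8]), 0.97), (array([300.4, 240.5]), 0.94), (array([208.9, 223.2]), 0.75)]
packer_36 [(array([212., 223.,  38.,  43.]), 0.94), (array([299., 240.,  26.,  34.]), 0.87), (array([274., 156.,  28.,  37.]), 0.73)] [(array([271.8, 157.8]), 0.97), (array([300.4, 240.5]), 0.94), (array([208.9, 223.2]), 0.75)]
packer_52 [(array([212., 223.,  38.,  43.]), 0.94), (array([299., 240.,  26.,  34.]), 0.87), (array([274., 156.,  28.,  37.]), 0.73)] [(array([271.8, 157.8]), 0.97), (array([300.4, 240.5]), 0.94), (array([208.9, 223.2]), 0.75)]
```

View pics/scene0.png

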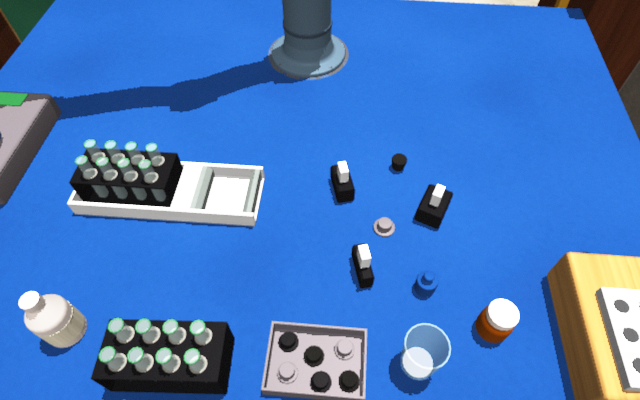

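View pics/top0.png

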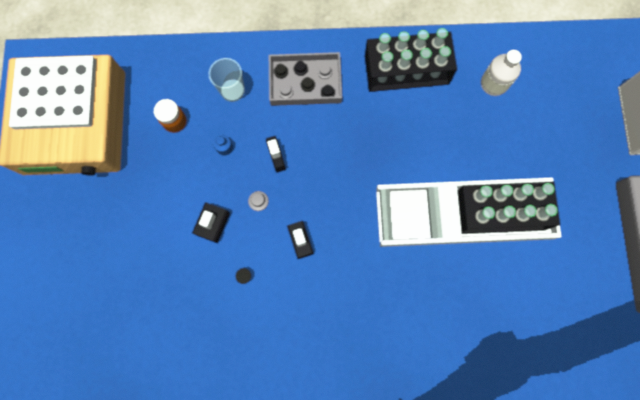

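Run:
```python
import cv2
a=cv2.imread('pics/top0.png')[120:280,170:400]
cv2.imwrite('pics/top0z.png',cv2.resize(a,None,fx=3.4,fy=3.4,interpolation=cv2.INTER_CUBIC))
a=cv2.imread('pics/top0.png')[160:260,370:570]
cv2.imwrite('pics/top0c.png',cv2.resize(a,None,fx=4,fy=4,interpolation=cv2.INTER_CUBIC))
```

```text
(no output)
```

View pics/top0z.png

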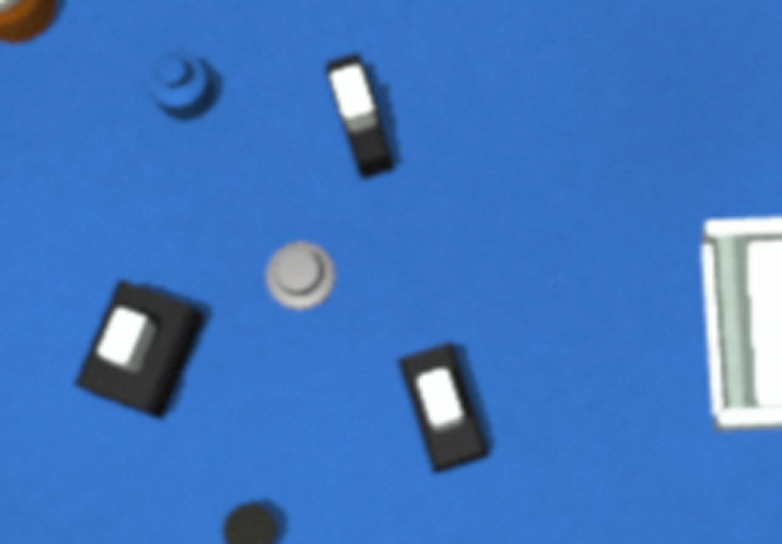

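View pics/top0c.png

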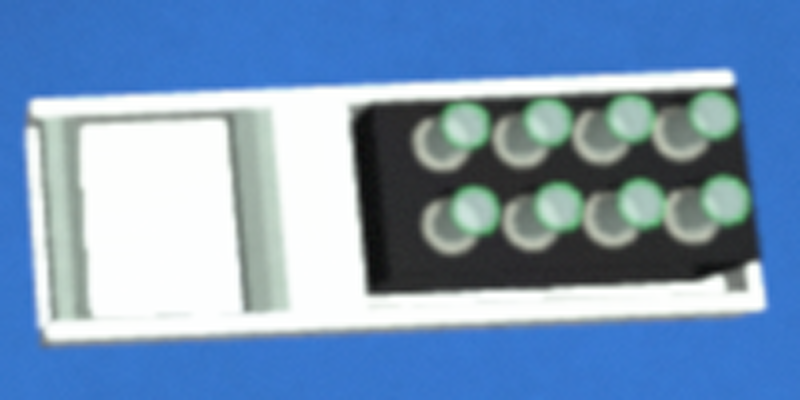

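The top picture shows the 24 mm packer at about (274,156), the 52 mm at (212,223) and the 36 mm at (299,240). The gap is at about (410,214), and the carrier's +y points left in the picture. Next I fit the poses.

```bash
cat >> h.py <<'E'
from scipy.optimize import minimize
def boxpts(x,y,a,lx,ly,z0,z1):
    c,s=np.cos(a),np.sin(a)
    return [(x+c*i*lx/2-s*j*ly/2, y+s*i*lx/2+c*j*ly/2, z) for i in(-1,1) for j in(-1,1) for z in(z0,z1)]
def hullmask(p,pts,shape,off,S=4):
    uv=np.array([(proj(p,P)-off+0.5)*S-0.5 for P in pts]).astype(np.float32)
    m=np.zeros((shape[0]*S,shape[1]*S),np.uint8)
    cv2.fillConvexPoly(m,np.round(cv2.convexHull(uv)[:,0]*16).astype(np.int32),255,shift=4)
    return m
def packer_mask(p,x,y,a,t,shape,off,z0=0,S=4):
    m=hullmask(p,boxpts(x,y,a,.07,t,z0,z0+.04),shape,off,S)
    h=hullmask(p,boxpts(x,y,a,.03,.018,z0+.04,z0+.074),shape,off,S)
    m=cv2.max(m,h)
    return cv2.resize(m,(shape[1],shape[0]),interpolation=cv2.INTER_AREA)/255.
def obs(p,c,r):
    u0,v0=int(c[0]-r),int(c[1]-r); im=p['frame'][v0:v0+2*r,u0:u0+2*r].astype(float)
    # blue bench: b much above r ; object grey
    sat=(im[...,2]-im[...,0]); sat=np.clip(sat,0,None)
    return 1-np.clip(sat/ (0.45*np.percentile(sat,80)),0,1), np.array([u0,v0])
def fitp(views,x0,t,r=30):
    O=[(p,)+obs(p,proj(p,[x0[0],x0[1],.04]),r) for p in views]
    def f(v):
        return sum(((packer_mask(p,v[0],v[1],v[2],t,o.shape,off)-o)**2).sum() for p,o,off in O)
    best=None
    for a in np.radians(np.arange(0,180,15)):
        sx=np.array([[0,0,0],[.01,0,0],[0,.01,0],[0,0,.2]])+[x0[0],x0[1],a]
        rr=minimize(f,[x0[0],x0[1],a],method='Nelder-Mead',options=dict(initial_simplex=sx,xatol=1e-4,fatol=.05,maxiter=150))
        if best is None or rr.fun<best.fun: best=rr
    return best
E
python3 - <<'E'
from h import *
P={c:vision.grab_frame(c) for c in ['scene','top']}
p=P['top']
cs={'a':(274,156),'b':(212,223),'c':(299,240)}
for k,uv in cs.items():
    x=atz(p,uv,.03)
    for t in (.024,.036,.052):
        for vs in ([P['top']],[P['scene']],[P['top'],P['scene']]) :
            r=fitp(vs,x,t)
            print(k,t,len(vs),np.round(r.x[:2],4),round(np.degrees(r.x[2])%180,1),round(r.fun,1),flush=True)
for n,uv in dict(TL=(378,185),TR=(553.7,177.5),BR=(561,237),BL=(380.5,245),orig=(409.6,214)).items():
    print(n,atz(p,uv,.036 if n!='orig' else .006))
E
```

```text
a 0.024 1 [0.6434 0.1691] 16.5 48.1
a 0.024 1 [0.6436 0.1694] 12.3 190.9
a 0.024 2 [0.6439 0.1695] 13.4 247.5
a 0.036 1 [0.6454 0.1671] 16.9 248.1
a 0.036 1 [0.6457 0.1685] 2.8 357.9
a 0.036 2 [0.6447 0.1685] 2.9 641.0
a 0.052 1 [0.6493 0.1585] 16.9 519.8
a 0.052 1 [0.649  0.1728] 175.7 686.3
a 0.052 2 [0.6472 0.1725] 177.7 1251.0
b 0.024 1 [0.4989 0.3076] 140.5 220.9
b 0.024 1 [0.4973 0.3065] 132.7 241.5
b 0.024 2 [0.4981 0.3065] 133.4 472.1
b 0.036 1 [0.4984 0.3077] 152.4 103.8
b 0.036 1 [0.4964 0.3071] 145.9 152.4
b 0.036 2 [0.4972 0.3071] 147.3 273.5
b 0.052 1 [0.4984 0.3071] 155.0 99.5
b 0.052 1 [0.4971 0.307 ] 158.9 51.9
b 0.052 2 [0.4976 0.3073] 158.8 156.9
c 0.024 1 [0.4546 0.121 ] 10.2 101.1
c 0.024 1 [0.4547 0.12  ] 23.7 54.3
c 0.024 2 [0.4549 0.1205] 22.8 161.8
c 0.036 1 [0.4552 0.1204] 16.5 64.7
c 0.036 1 [0.4543 0.1204] 13.6 47.0
c 0.036 2 [0.4544 0.1205] 13.5 117.3
c 0.052 1 [0.4557 0.1193] 19.6 341.0
c 0.052 1 [0.4536 0.119 ] 2.6 271.1
c 0.052 2 [0.4549 0.119 ] 2.6 626.8
TL [ 0.56276581 -0.0469403   0.036     ]
TR [ 0.56544651 -0.41926412  0.036     ]
BR [ 0.43874074 -0.41767339  0.036     ]
BL [ 0.43565584 -0.04470575  0.036     ]
orig [ 0.50353066 -0.11424757  0.006     ]
```

Both views agree on the packers: 24 mm at about (0.644, 0.169), 16°; 52 mm at (0.498, 0.307), 155°; 36 mm at (0.455, 0.120). The gap centre is about (0.5035, -0.114), with the carrier's yaw near 0.5°. Now I move above the 24 mm packer.

Call:
arm_command:
  moves:
    - {"jaw":0,"travel":[0.0195,0.034,0],"yaw":4.4}
    - {"jaw":0,"travel":[0.0195,0.034,0],"yaw":4.4}
    - {"jaw":0,"travel":[0.0195,0.034,0],"yaw":4.4}
    - {"jaw":0,"travel":[0.0195,0.034,0],"yaw":4.4}
    - {"jaw":0,"travel":[0.0195,0.034,0],"yaw":4.4}
    - {"jaw":0,"travel":[0.0195,0.034,0],"yaw":4.4}
    - {"jaw":0,"travel":[0.0195,0.034,0],"yaw":4.4}
    - {"jaw":0,"travel":[0.0195,0.034,0],"yaw":4.4}
    - {"jaw":0,"travel":[0.0195,0.034,0],"yaw":4.4}
    - {"jaw":0,"travel":[0.0195,0.034,0],"yaw":4.4}
    - {"jaw":0,"travel":[0.0195,0.034,0],"yaw":4.4}
    - {"jaw":0,"travel":[0.0195,0.034,0],"yaw":4.4}
    - {"jaw":0,"travel":[0.0195,0.034,0],"yaw":4.4}
    - {"jaw":0,"travel":[0.0195,0.034,0],"yaw":4.4}
    - {"jaw":0,"travel":[0.0195,0.034,0],"yaw":4.4}
    - {"jaw":0,"travel":[0.0195,0.034,0],"yaw":4.4}
    - {"jaw":0,"travel":[0.0195,0.034,0],"yaw":4.4}
    - {"jaw":0,"travel":[0.0195,0.034,0],"yaw":4.4}
    - {"jaw":0,"travel":[0.0195,0.034,0],"yaw":4.4}
    - {"jaw":0,"travel":[0.0195,0.034,0],"yaw":4.4}

```text
clock: 2.67
tcp_pos: [0.5977, 0.0652, 0.2315]
tcp_rot: [[-0.288, 0.958, 0.001], [0.958, 0.288, -0.0], [-0.0, 0.0, -1.0]]
ft_force: [0.9, 0.2, 0.6]
grip_width: 0.998
```

Call:
arm_command:
  moves:
    - {"jaw":0,"travel":[0.015,0.034,0],"yaw":0}
    - {"jaw":0,"travel":[0.015,0.034,0],"yaw":0}
    - {"jaw":0,"travel":[0.015,0.034,0],"yaw":0}
    - {"jaw":0,"travel":[0,0,0],"yaw":0}
    - {"jaw":0,"travel":[0,0,0],"yaw":0}

```text
clock: 3.08
tcp_pos: [0.6413, 0.1702, 0.2311]
tcp_rot: [[-0.291, 0.957, -0.001], [0.957, 0.291, 0.003], [0.003, 0.0, -1.0]]
ft_force: [-0.3, -0.1, -0.4]
grip_width: 1.0
```

Run:
```python
from h import *
np.set_printoptions(precision=4,suppress=True)
s=status.get_state(); print(s['clock'],s['tcp_pos'],s['tcp_rot'][:,1],s['q'])
p=vision.grab_frame('wrist'); save(p,'w1'); print(p['vfov'],np.array(p['pose']))
for n in ['packer_24']:
    print(n,[(np.round(r['bbox']),round(r['score'],2)) for r in vision.recognise(p,n)][:4])
print(proj(p,[.644,.169,0.04]),proj(p,[.644,.169,0.0]))
```

```text
3.0833 [0.6413 0.1702 0.2311] [0.9568 0.2907 0.0001] [ 0.1401  0.4837 -0.6216  1.5353  0.2901  1.2164 -0.2332]
64.2730796799846 [[ 0.9567  0.2788  0.0834  0.6204]
 [ 0.291  -0.917  -0.2727  0.2393]
 [ 0.0004  0.2852 -0.9585  0.3743]
 [ 0.      0.      0.      1.    ]]
packer_24 [(array([147., 169.,  85.,  36.]), 0.82), (array([223.,  26.,  89.,  44.]), 0.66), (array([322., 181.,  60.,  38.]), 0.55)]
[322.2727 178.3692] [322.0772 171.0914]
```

View pics/w1.png

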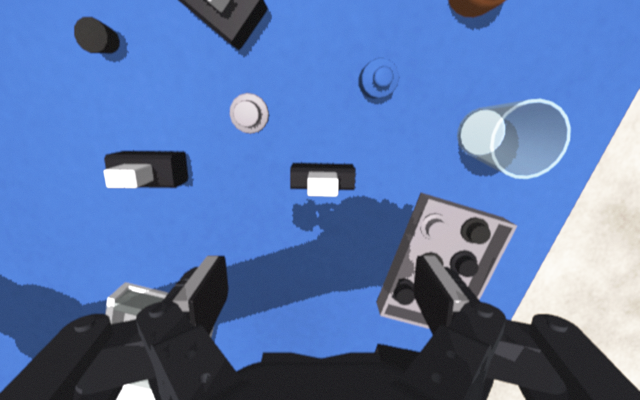

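The wrist picture shows the 24 mm packer at about (322,180), nearly in line with the jaws, the 36 mm at (146,170), and the 52 mm cut off at the top. I refine the fit with this view.

```bash
cat >> h.py <<'E'
def obs2(p,pts,m=8):
    uv=np.array([proj(p,q) for q in pts]); u0,v0=np.floor(uv.min(0)-m).astype(int); u1,v1=np.ceil(uv.max(0)+m).astype(int)
    u0,v0=max(u0,0),max(v0,0)
    im=p['frame'][v0:v1,u0:u1].astype(float)
    o=np.ones(im.shape[:2])
    hsv=cv2.cvtColor(p['frame'][v0:v1,u0:u1],cv2.COLOR_RGB2HSV).astype(float)
    return 1-np.clip((hsv[...,1]-60)/80,0,1), np.array([u0,v0])
def fitw(p,x0,t,z0=0,m=10):
    o,off=obs2(p,boxpts(*x0,.07,t,z0,z0+.04)+boxpts(*x0,.03,.018,z0+.04,z0+.074),m)
    f=lambda v:((packer_mask(p,*v,t,o.shape,off,z0)-o)**2).sum()
    sx=np.array([[0,0,0],[.004,0,0],[0,.004,0],[0,0,.08]])+x0
    r=minimize(f,x0,method='Nelder-Mead',options=dict(initial_simplex=sx,xatol=1e-5,fatol=.01,maxiter=300))
    return r,o
E
python3 - <<'E'
from h import *
p=vision.grab_frame('wrist')
for x0,t in (((.644,.169,np.radians(15)),.024),((.4548,.1205,np.radians(15)),.036)):
    r,o=fitw(p,np.array(x0),t); print(t,np.round(r.x[:2],4),np.degrees(r.x[2]),r.fun,o.sum())
    p['frame']=p['frame'].copy()
    for z,lx,ly in((0,.07,t),(.04,.07,t),(.074,.03,.018)):
        uv=np.array([proj(p,q) for q in boxpts(*r.x,lx,ly,z,z)[::2]])[[0,1,3,2]]
        cv2.polylines(p['frame'],[np.round(uv).astype(int)],True,(255,0,0),1)
a=p['frame'][130:230,90:380]
cv2.imwrite('pics/w1o.png',cv2.resize(a[...,::-1],None,fx=2.7,fy=2.7))
E
```

```text
0.024 [0.6441 0.167 ] 15.026895162939356 180.51457816705113 1782.625
0.036 [0.4546 0.1191] 19.459288827248844 224.52218323481355 2788.7625
```

View pics/w1o.png

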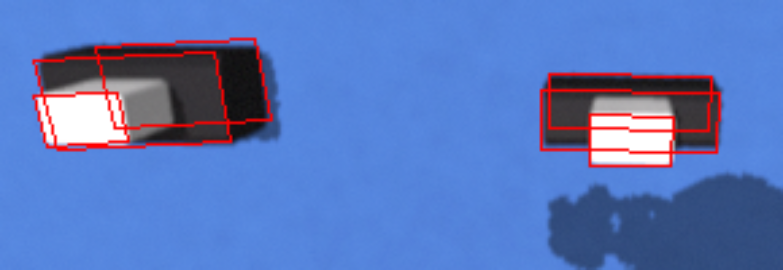

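The outlines match to about a pixel, and the packer is in line with the jaws (about 16.9°). Descending to grasp.

Call:
arm_command:
  moves:
    - {"jaw":0,"travel":[0.003,-0.002,-0.03],"yaw":0}
    - {"jaw":0,"travel":[0,0,-0.038],"yaw":0}
    - {"jaw":0,"travel":[0,0,-0.038],"yaw":0}
    - {"jaw":0,"travel":[0,0,-0.038],"yaw":0}
    - {"jaw":0,"travel":[0,0,-0.025],"yaw":0}
    - {"jaw":0,"travel":[0,0,-0.012],"yaw":0}
    - {"jaw":0,"travel":[0,0,-0.006],"yaw":0}
    - {"jaw":0,"travel":[0,0,0],"yaw":0}
    - {"jaw":0,"travel":[0,0,0],"yaw":0}

```text
clock: 3.98
tcp_pos: [0.6464, 0.1636, 0.0461]
tcp_rot: [[-0.284, 0.959, 0.003], [0.959, 0.284, 0.001], [-0.0, 0.003, -1.0]]
ft_force: [-1.1, 0.2, 0.0]
grip_width: 1.001
```

Call:
arm_command:
  moves:
    - {"jaw":1,"travel":[0,0,0],"yaw":0}
    - {"jaw":1,"travel":[0,0,0],"yaw":0}
    - {"jaw":1,"travel":[0,0,0],"yaw":0}
    - {"jaw":1,"travel":[0,0,0],"yaw":0}
    - {"jaw":1,"travel":[0,0,0],"yaw":0}
    - {"jaw":1,"travel":[0,0,0],"yaw":0}
    - {"jaw":1,"travel":[0,0,0],"yaw":0}
    - {"jaw":1,"travel":[0,0,0],"yaw":0}
    - {"jaw":1,"travel":[0,0,0],"yaw":0}
    - {"jaw":1,"travel":[0,0,0],"yaw":0}

```text
clock: 4.82
tcp_pos: [0.6457, 0.1642, 0.0453]
tcp_rot: [[-0.285, 0.959, 0.002], [0.959, 0.285, 0.0], [-0.0, 0.002, -1.0]]
ft_force: [-0.8, -1.2, 6.0]
grip_width: 0.338
```

Run:
```python
from h import *
np.set_printoptions(precision=4,suppress=True)
s=status.get_state(); print(s['clock'],s['tcp_pos'],s['tcp_rot'][:,1],s['grip_width'],s['ft_force'])
p=vision.grab_frame('wrist'); save(p,'w2')
```

```text
4.8167 [0.6457 0.1642 0.0453] [0.9585 0.285  0.0017] 0.3379460467318439 [-0.8042 -1.2278  5.9974]
```

View pics/w2.png

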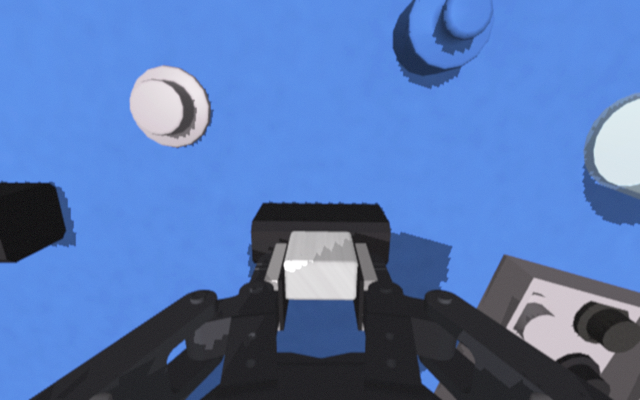

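The handle is gripped (opening 29 mm), about 4 mm off centre across the pads, which I will allow for. Lifting and carrying it to above the gap.

Call:
arm_command:
  moves:
    - {"jaw":1,"travel":[0,0,0.01],"yaw":0}
    - {"jaw":1,"travel":[0,0,0.025],"yaw":0}
    - {"jaw":1,"travel":[0,0,0.035],"yaw":0}
    - {"jaw":1,"travel":[0,0,0.03],"yaw":0}
    - {"jaw":1,"travel":[-0.01,-0.02,0],"yaw":-1.5}
    - {"jaw":1,"travel":[-0.016,-0.029,0],"yaw":-2}
    - {"jaw":1,"travel":[-0.016,-0.029,0],"yaw":-2}
    - {"jaw":1,"travel":[-0.016,-0.029,0],"yaw":-2}
    - {"jaw":1,"travel":[-0.016,-0.029,0],"yaw":-2}
    - {"jaw":1,"travel":[-0.016,-0.029,0],"yaw":-2}
    - {"jaw":1,"travel":[-0.016,-0.029,0],"yaw":-2}
    - {"jaw":1,"travel":[-0.016,-0.029,0],"yaw":-2}
    - {"jaw":1,"travel":[-0.012,-0.02,0],"yaw":-0.6}
    - {"jaw":1,"travel":[-0.007,-0.011,0],"yaw":0}
    - {"jaw":1,"travel":[0,0,0],"yaw":0}
    - {"jaw":1,"travel":[0,0,0],"yaw":0}
    - {"jaw":1,"travel":[0,0,0],"yaw":0}
    - {"jaw":1,"travel":[0,0,0],"yaw":0}

```text
clock: 6.37
tcp_pos: [0.5046, -0.0881, 0.1444]
tcp_rot: [[-0.011, 1.0, 0.001], [1.0, 0.011, 0.001], [0.001, 0.001, -1.0]]
ft_force: [-0.4, -0.3, -1.6]
grip_width: 0.34
```

Run:
```python
from h import *
np.set_printoptions(precision=4,suppress=True)
s=status.get_state(); print(s['clock'],s['tcp_pos'],np.degrees(np.arctan2(s['tcp_rot'][1,1],s['tcp_rot'][0,1])),s['grip_width'],s['ft_force'])
for c in ['wrist','top']:
    p=vision.grab_frame(c); save(p,c+'3')
    np.save('p_'+c+'3.npy',p,allow_pickle=True)
a=cv2.imread('pics/top3.png')[140:280,350:590]
cv2.imwrite('pics/top3z.png',cv2.resize(a,None,fx=3.3,fy=3.3,interpolation=cv2.INTER_CUBIC))
```

```text
6.3667 [ 0.5046 -0.0881  0.1444] 0.6331873808566928 0.3403416827316488 [-0.3997 -0.2895 -1.5533]
```

View pics/wrist3.png

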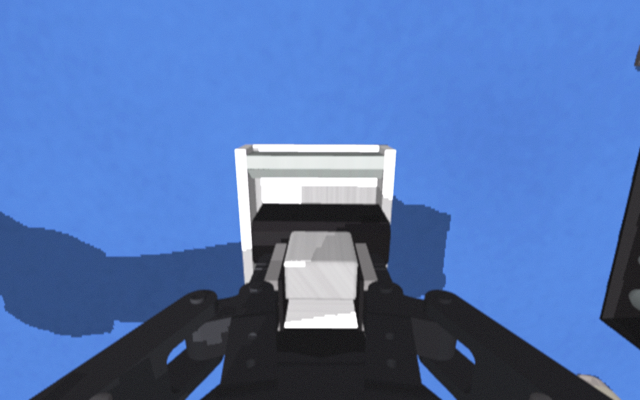

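View pics/top3z.png

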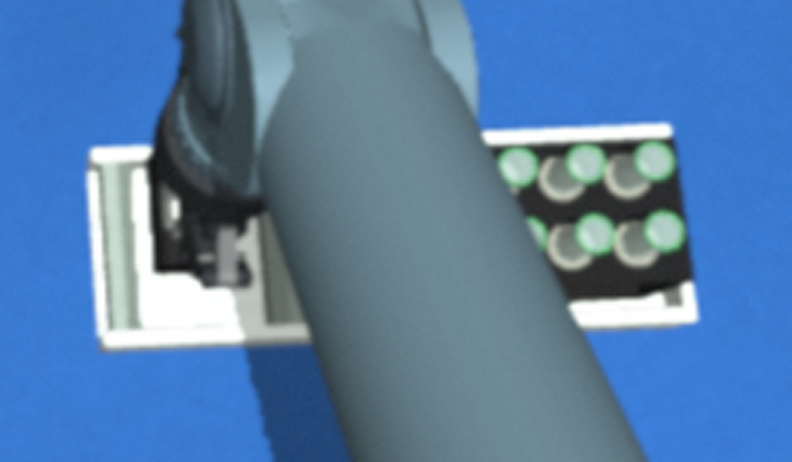

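Run:
```python
from h import *
np.set_printoptions(precision=4,suppress=True)
p=np.load('p_wrist3.npy',allow_pickle=True).item()
a=p['frame'][135:325,225:405]
cv2.imwrite('pics/w3z.png',cv2.resize(a[...,::-1],None,fx=4.2,fy=3.1,interpolation=cv2.INTER_CUBIC))
g=p['frame'].astype(int)
for u in (270,315,365): print(u,[tuple(g[v,u]) for v in range(140,212,2)])
for u in (236,242,395): print(u,atz(p,(u,150),.036))
```

```text
270 [(np.int64(90), np.int64(139), np.int64(227)), (np.int64(87), np.int64(136), np.int64(227)), (np.int64(219), np.int64(223), np.int64(242)), (np.int64(255), np.int64(255), np.int64(255)), (np.int64(255), np.int64(255), np.int64(255)), (np.int64(255), np.int64(255), np.int64(255)), (np.int64(128), np.int64(130), np.int64(131)), (np.int64(107), np.int64(110), np.int64(109)), (np.int64(204), np.int64(211), np.int64(209)), (np.int64(232), np.int64(236), np.int64(234)), (np.int64(232), np.int64(235), np.int64(234)), (np.int64(231), np.int64(236), np.int64(234)), (np.int64(231), np.int64(235), np.int64(234)), (np.int64(231), np.int64(235), np.int64(235)), (np.int64(212), np.int64(220), np.int64(218)), (np.int64(167), np.int64(174), np.int64(171)), (np.int64(164), np.int64(172), np.int64(169)), (np.int64(164), np.int64(172), np.int64(169)), (np.int64(169), np.int64(176), np.int64(174)), (np.int64(255), np.int64(255), np.int64(255)), (np.int64(255), np.int64(255), np.int64(255)), (np.int64(255), np.int64(255), np.int64(255)), (np.int64(255), np.int64(255), np.int64(255)), (np.int64(255), 
[... 3340 characters left out ...]
4(255)), (np.int64(255), np.int64(255), np.int64(255)), (np.int64(212), np.int64(209), np.int64(212)), (np.int64(214), np.int64(212), np.int64(214)), (np.int64(212), np.int64(211), np.int64(212)), (np.int64(213), np.int64(212), np.int64(214)), (np.int64(213), np.int64(211), np.int64(214)), (np.int64(213), np.int64(212), np.int64(214)), (np.int64(214), np.int64(212), np.int64(215)), (np.int64(208), np.int64(205), np.int64(207)), (np.int64(106), np.int64(105), np.int64(106)), (np.int64(27), np.int64(25), np.int64(27)), (np.int64(25), np.int64(25), np.int64(27)), (np.int64(21), np.int64(22), np.int64(24))]
236 [ 0.4382 -0.0497  0.036 ]
242 [ 0.4429 -0.0496  0.036 ]
395 [ 0.5632 -0.0483  0.036 ]
```

View pics/w3z.png

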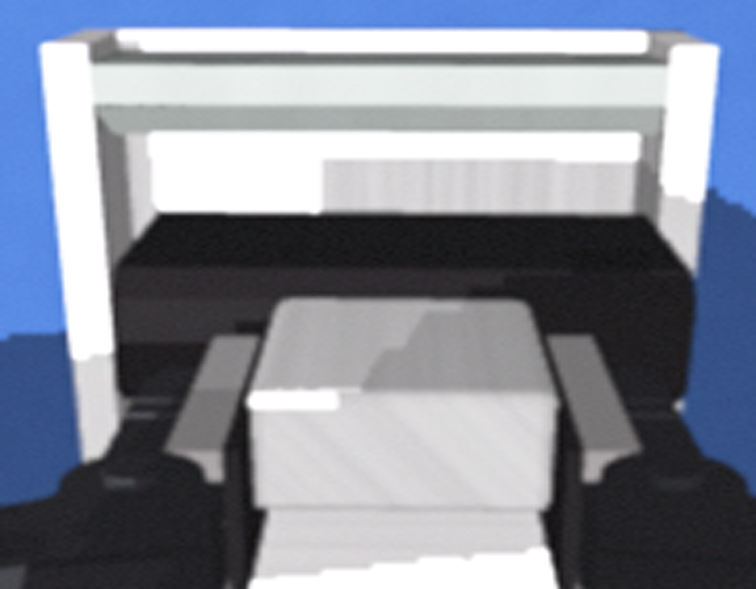

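Run:
```python
from h import *
np.set_printoptions(precision=4,suppress=True)
p=np.load('p_wrist3.npy',allow_pickle=True).item()
print('endwall outer',atz(p,(315,143.8),.036),'inner',atz(p,(315,152),.036))
print('stop light top edge',atz(p,(315,155.5),.036),'mouth',atz(p,(270,168),.036),atz(p,(365,168.3),.036))
print('bevel low',atz(p,(270,177),.026),atz(p,(365,177),.026))
print('floor edge left/right (z=.006)',atz(p,(150/4.2+225,190),.006),atz(p,(638/4.2+225,190),.006))
print('inner wall top L,R',atz(p,(95/4.2+225,160),.036),atz(p,(666/4.2+225,160),.036))
print('packer bottom edge',atz(p,(264.5,203.4),.099),atz(p,(376.5,203.4),.099),'top edge',atz(p,(253,221.5),.139),atz(p,(389.5,221.5),.139))
print('handle top +y edge ',atz(p,(275/4.2+225,298/3.1+135),.173),atz(p,(535/4.2+225,298/3.1+135),.173))
p=np.load('p_top3.npy',allow_pickle=True).item()
```

```text
endwall outer [ 0.5003 -0.0441  0.036 ] inner [ 0.5003 -0.0505  0.036 ]
stop light top edge [ 0.5003 -0.0533  0.036 ] mouth [ 0.4644 -0.0637  0.036 ] [ 0.5404 -0.0631  0.036 ]
bevel low [ 0.4626 -0.0733  0.026 ] [ 0.5422 -0.0724  0.026 ]
floor edge left/right (z=.006) [ 0.4505 -0.0899  0.006 ] [ 0.5566 -0.0887  0.006 ]
inner wall top L,R [ 0.4469 -0.0575  0.036 ] [ 0.5548 -0.0563  0.036 ]
packer bottom edge [ 0.4702 -0.0739  0.099 ] [ 0.5395 -0.0731  0.099 ] top edge [ 0.4713 -0.071   0.139 ] [ 0.539  -0.0702  0.139 ]
handle top +y edge  [ 0.493  -0.0621  0.173 ] [ 0.5169 -0.0618  0.173 ]
```

The wrist view puts the stop mouth at y ≈ -0.0634 and the foot of the bevel at -0.0729, both giving a gap centre of y ≈ -0.1141. The packer's +y face is at about -0.072, so its centre is near -0.084, and its yaw matches the carrier's. I check that the arm has settled before lowering.

Run:
```python
from h import *
s=status.get_state(); print(s['clock'],s['tcp_pos'],s['ft_force'])
```

```text
6.4667 [ 0.50458173 -0.08841015  0.14435634] [-0.40149581  0.01975842 -1.05157581]
```

Call:
arm_command:
  moves:
    - {"jaw":1,"travel":[-0.001,0,-0.01],"yaw":0}
    - {"jaw":1,"travel":[0,0,-0.02],"yaw":0}
    - {"jaw":1,"travel":[0,0,-0.02],"yaw":0}
    - {"jaw":1,"travel":[0,0,-0.01],"yaw":0}
    - {"jaw":1,"travel":[0,0,0],"yaw":0}
    - {"jaw":1,"travel":[0,0,0],"yaw":0}

```text
clock: 6.97
tcp_pos: [0.5023, -0.0897, 0.0835]
tcp_rot: [[-0.009, 1.0, -0.002], [1.0, 0.009, 0.001], [0.001, -0.002, -1.0]]
ft_force: [-0.0, -0.2, -1.7]
grip_width: 0.339
```

Run:
```python
from h import *
s=status.get_state(); print(s['clock'],s['tcp_pos'],s['ft_force'])
p=vision.grab_frame('wrist'); save(p,'w4')
a=p['frame'][120:325,215:415]
cv2.imwrite('pics/w4z.png',cv2.resize(a[...,::-1],None,fx=4,fy=2.9,interpolation=cv2.INTER_CUBIC))
np.save('p_w4.npy',p,allow_pickle=True)
```

```text
6.9667 [ 0.50228928 -0.08967292  0.08349329] [-0.0022988  -0.20168555 -1.68263448]
```

View pics/w4z.png

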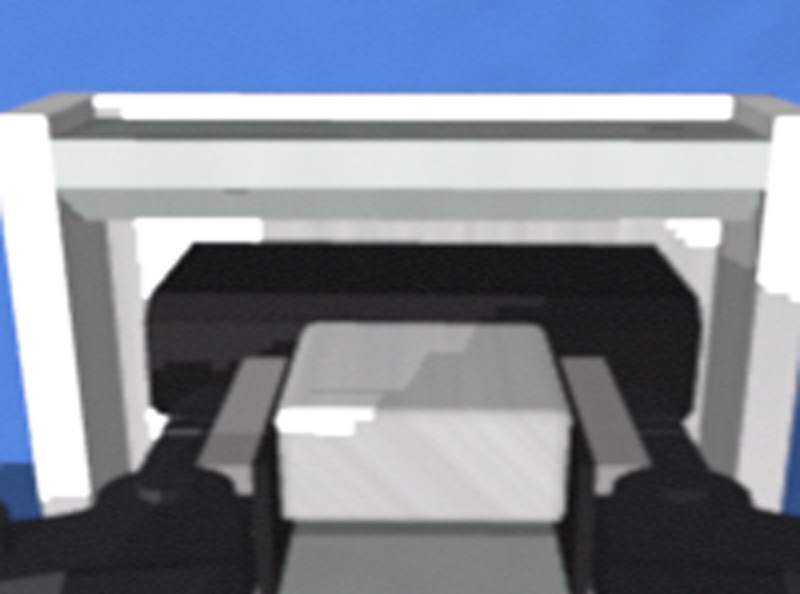

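The packer sits just above the gap with a strip of floor visible before the +y stop, and clear of the side walls. I nudge it 1 mm away from the stop and lower slowly.

Call:
arm_command:
  moves:
    - {"jaw":1,"travel":[0,-0.001,-0.006],"yaw":0}
    - {"jaw":1,"travel":[0,0,-0.006],"yaw":0}
    - {"jaw":1,"travel":[0,0,-0.006],"yaw":0}
    - {"jaw":1,"travel":[0,0,-0.005],"yaw":0}
    - {"jaw":1,"travel":[0,0,0],"yaw":0}
    - {"jaw":1,"travel":[0,0,0],"yaw":0}

```text
clock: 7.52
tcp_pos: [0.5023, -0.0912, 0.0608]
tcp_rot: [[-0.008, 1.0, -0.001], [1.0, 0.008, 0.0], [0.0, -0.001, -1.0]]
ft_force: [-0.4, 0.4, -0.5]
grip_width: 0.34
```

Call:
arm_command:
  moves:
    - {"jaw":1,"travel":[0,0,-0.004],"yaw":0}
    - {"jaw":1,"travel":[0,0,-0.003],"yaw":0}
    - {"jaw":1,"travel":[0,0,0],"yaw":0}
    - {"jaw":1,"travel":[0,0,0],"yaw":0}

```text
clock: 7.85
tcp_pos: [0.5026, -0.0911, 0.054]
tcp_rot: [[-0.008, 1.0, -0.001], [1.0, 0.008, 0.0], [0.0, -0.001, -1.0]]
ft_force: [0.1, 0.7, -0.2]
grip_width: 0.336
```

Call:
arm_command:
  moves:
    - {"jaw":1,"travel":[0,0,-0.0015],"yaw":0}
    - {"jaw":1,"travel":[0,0,-0.001],"yaw":0}
    - {"jaw":1,"travel":[0,0,0],"yaw":0}
    - {"jaw":1,"travel":[0,0,0],"yaw":0}

```text
clock: 8.18
tcp_pos: [0.5028, -0.0912, 0.0518]
tcp_rot: [[-0.008, 1.0, -0.0], [1.0, 0.008, 0.0], [0.0, -0.0, -1.0]]
ft_force: [-0.3, -0.4, -0.5]
grip_width: 0.342
```

Call:
arm_command:
  moves:
    - {"jaw":1,"travel":[0,0,-0.001],"yaw":0}
    - {"jaw":1,"travel":[0,0,0],"yaw":0}
    - {"jaw":1,"travel":[0,0,0],"yaw":0}

```text
clock: 8.43
tcp_pos: [0.503, -0.0913, 0.0512]
tcp_rot: [[-0.008, 1.0, 0.0], [1.0, 0.008, -0.0], [-0.0, 0.0, -1.0]]
ft_force: [-1.2, -0.1, 3.8]
grip_width: 0.339
```

Contact at about 4 N: the packer is on the floor. I slide it 1.5 mm toward the stop, release, rise and go over the 52 mm packer.

Call:
arm_command:
  moves:
    - {"jaw":1,"travel":[0,0.0015,0.0005],"yaw":0}
    - {"jaw":1,"travel":[0,0,0],"yaw":0}
    - {"jaw":1,"travel":[0,0,0],"yaw":0}
    - {"jaw":0,"travel":[0,0,0],"yaw":0}
    - {"jaw":0,"travel":[0,0,0],"yaw":0}
    - {"jaw":0,"travel":[0,0,0],"yaw":0}
    - {"jaw":0,"travel":[0,0,0],"yaw":0}
    - {"jaw":0,"travel":[0,0,0],"yaw":0}
    - {"jaw":0,"travel":[0,0,0],"yaw":0}
    - {"jaw":0,"travel":[0,0,0],"yaw":0}
    - {"jaw":0,"travel":[0,0,0.01],"yaw":0}
    - {"jaw":0,"travel":[0,0,0.03],"yaw":0}
    - {"jaw":0,"travel":[0,0,0.035],"yaw":0}
    - {"jaw":0,"travel":[0,0,0.035],"yaw":0}
    - {"jaw":0,"travel":[0,0,0.035],"yaw":0}

```text
clock: 9.68
tcp_pos: [0.5024, -0.0894, 0.1983]
tcp_rot: [[-0.008, 1.0, -0.0], [1.0, 0.008, 0.0], [0.0, -0.0, -1.0]]
ft_force: [1.2, 0.2, -0.9]
grip_width: 0.997
```

Call:
arm_command:
  moves:
    - {"jaw":0,"travel":[0,0.02,0],"yaw":-1.5}
    - {"jaw":0,"travel":[0,0.035,0],"yaw":-2}
    - {"jaw":0,"travel":[0,0.035,0],"yaw":-2}
    - {"jaw":0,"travel":[0,0.035,0],"yaw":-2}
    - {"jaw":0,"travel":[0,0.035,0],"yaw":-2}
    - {"jaw":0,"travel":[0,0.035,0],"yaw":-2}
    - {"jaw":0,"travel":[0,0.035,0],"yaw":-2}
    - {"jaw":0,"travel":[0,0.035,0],"yaw":-2}
    - {"jaw":0,"travel":[0,0.035,0],"yaw":-2}
    - {"jaw":0,"travel":[0,0.035,0],"yaw":-2}
    - {"jaw":0,"travel":[0,0.035,0],"yaw":-2}
    - {"jaw":0,"travel":[-0.005,0.025,0],"yaw":-2}
    - {"jaw":0,"travel":[0,0,0],"yaw":0}
    - {"jaw":0,"travel":[0,0,0],"yaw":0}
    - {"jaw":0,"travel":[0,0,0],"yaw":0}
    - {"jaw":0,"travel":[0,0,0],"yaw":0}

```text
clock: 11.02
tcp_pos: [0.4986, 0.3032, 0.1962]
tcp_rot: [[0.394, 0.919, 0.0], [0.919, -0.394, -0.002], [-0.001, 0.001, -1.0]]
ft_force: [0.3, -0.1, 0.4]
grip_width: 0.994
```

Run:
```python
from h import *
np.set_printoptions(precision=4,suppress=True)
s=status.get_state(); print(s['clock'],s['tcp_pos'],np.degrees(np.arctan2(s['tcp_rot'][1,1],s['tcp_rot'][0,1])),s['grip_width'],s['ft_force'])
p=vision.grab_frame('wrist'); t=vision.grab_frame('top'); save(t,'top5'); save(p,'w5')
a=t['frame'][150:270,350:590]
cv2.imwrite('pics/top5z.png',cv2.resize(a[...,::-1],None,fx=3.3,fy=3.3,interpolation=cv2.INTER_CUBIC))
r,o=fitw(p,np.array([.498,.307,np.radians(156)]),.052); print(np.round(r.x[:2],4),np.degrees(r.x[2]),r.fun,o.sum())
f=p['frame'].copy()
for z,lx,ly in((0,.07,.052),(.04,.07,.052),(.074,.03,.018)):
    uv=np.array([proj(p,q) for q in boxpts(*r.x,lx,ly,z,z)[::2]])[[0,1,3,2]]
    cv2.polylines(f,[np.round(uv).astype(int)],True,(255,0,0),1)
cv2.imwrite('pics/w5o.png',f[...,::-1])
```

```text
11.0167 [0.4986 0.3032 0.1962] -23.187123591909955 0.9939496163331638 [ 0.3437 -0.1161  0.3779]
[0.4981 0.3064] 157.5954226676732 331.44534572039595 3855.7374999999997
```

View pics/w5o.png

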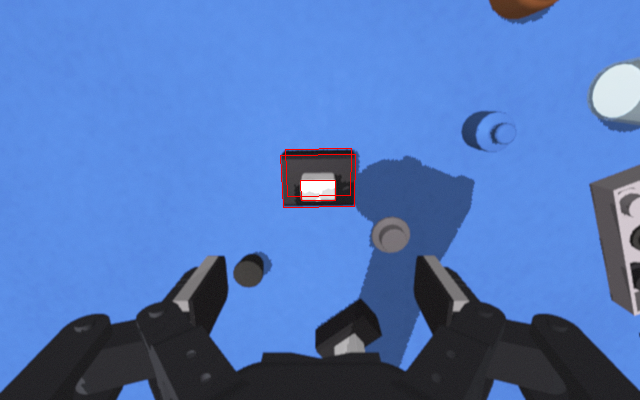

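View pics/top5z.png

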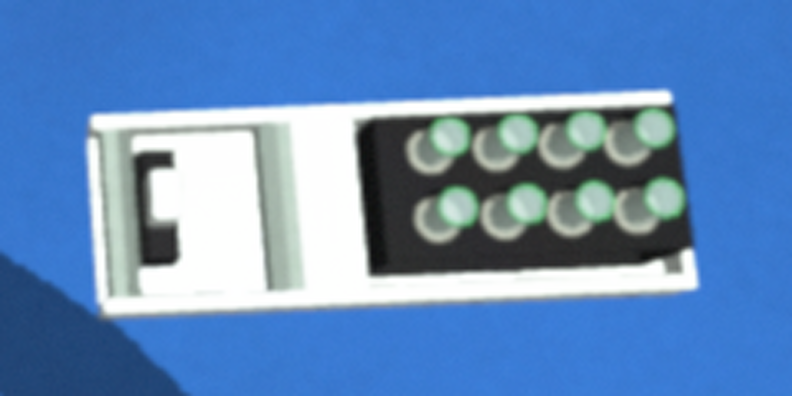

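The 24 mm packer stands straight against the gap's +y stop. The 52 mm packer, at about (318,180) in the wrist view, is under the gripper and in line. Descending and gripping.

Call:
arm_command:
  moves:
    - {"jaw":0,"travel":[0,0.0015,-0.02],"yaw":0}
    - {"jaw":0,"travel":[0,0,-0.03],"yaw":0}
    - {"jaw":0,"travel":[0,0,-0.03],"yaw":0}
    - {"jaw":0,"travel":[0,0,-0.03],"yaw":0}
    - {"jaw":0,"travel":[0,0,-0.022],"yaw":0}
    - {"jaw":0,"travel":[0,0,-0.012],"yaw":0}
    - {"jaw":0,"travel":[0,0,-0.007],"yaw":0}
    - {"jaw":0,"travel":[0,0,0],"yaw":0}
    - {"jaw":0,"travel":[0,0,0],"yaw":0}
    - {"jaw":0,"travel":[0,0,0],"yaw":0}

```text
clock: 11.95
tcp_pos: [0.4993, 0.3077, 0.0471]
tcp_rot: [[0.392, 0.92, 0.003], [0.92, -0.392, 0.002], [0.003, 0.002, -1.0]]
ft_force: [-0.6, -0.4, -0.4]
grip_width: 0.997
```

Call:
arm_command:
  moves:
    - {"jaw":1,"travel":[0,0,0],"yaw":0}
    - {"jaw":1,"travel":[0,0,0],"yaw":0}
    - {"jaw":1,"travel":[0,0,0],"yaw":0}
    - {"jaw":1,"travel":[0,0,0],"yaw":0}
    - {"jaw":1,"travel":[0,0,0],"yaw":0}
    - {"jaw":1,"travel":[0,0,0],"yaw":0}
    - {"jaw":1,"travel":[0,0,0],"yaw":0}
    - {"jaw":1,"travel":[0,0,0],"yaw":0}
    - {"jaw":1,"travel":[0,0,0],"yaw":0}
    - {"jaw":1,"travel":[0,0,0],"yaw":0}

```text
clock: 12.78
tcp_pos: [0.498, 0.3073, 0.0458]
tcp_rot: [[0.391, 0.92, 0.001], [0.92, -0.391, 0.001], [0.001, 0.0, -1.0]]
ft_force: [-1.1, -1.1, 5.2]
grip_width: 0.334
```

Run:
```python
from h import *
s=status.get_state(); print(s['clock'],s['tcp_pos'],s['grip_width'],s['ft_force'])
p=vision.grab_frame('wrist'); save(p,'w6')
```

```text
12.7833 [0.49803172 0.30728077 0.04581449] 0.3335993553705938 [-1.08742309 -1.0849172   5.23464372]
```

View pics/w6.png

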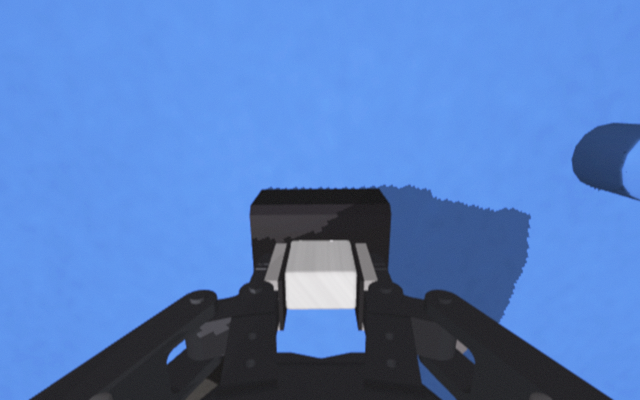

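Good grip, aligned and centred. Lifting and carrying to above the remaining space (target centre y ≈ -0.1265).

Call:
arm_command:
  moves:
    - {"jaw":1,"travel":[0,0,0.01],"yaw":0}
    - {"jaw":1,"travel":[0,0,0.025],"yaw":0}
    - {"jaw":1,"travel":[0,0,0.035],"yaw":0}
    - {"jaw":1,"travel":[0,0,0.03],"yaw":0}
    - {"jaw":1,"travel":[0,-0.02,0],"yaw":1}
    - {"jaw":1,"travel":[0,-0.03,0],"yaw":2}
    - {"jaw":1,"travel":[0,-0.03,0],"yaw":2}
    - {"jaw":1,"travel":[0,-0.03,0],"yaw":2}
    - {"jaw":1,"travel":[0,-0.03,0],"yaw":2}
    - {"jaw":1,"travel":[0,-0.03,0],"yaw":2}
    - {"jaw":1,"travel":[0,-0.03,0],"yaw":2}
    - {"jaw":1,"travel":[0,-0.03,0],"yaw":2}
    - {"jaw":1,"travel":[0,-0.03,0],"yaw":2}
    - {"jaw":1,"travel":[0,-0.03,0],"yaw":2}
    - {"jaw":1,"travel":[0,-0.03,0],"yaw":2}
    - {"jaw":1,"travel":[0,-0.03,0],"yaw":2}

```text
clock: 14.17
tcp_pos: [0.4965, -0.0451, 0.1447]
tcp_rot: [[-0.001, 1.0, -0.002], [1.0, 0.001, -0.0], [-0.0, -0.002, -1.0]]
ft_force: [-0.1, 0.3, -1.4]
grip_width: 0.341
```

Call:
arm_command:
  moves:
    - {"jaw":1,"travel":[0.003,-0.03,0],"yaw":0.6}
    - {"jaw":1,"travel":[0.002,-0.03,0],"yaw":0}
    - {"jaw":1,"travel":[0,-0.0235,0],"yaw":0}
    - {"jaw":1,"travel":[0,0,0],"yaw":0}
    - {"jaw":1,"travel":[0,0,0],"yaw":0}
    - {"jaw":1,"travel":[0,0,0],"yaw":0}
    - {"jaw":1,"travel":[0,0,0],"yaw":0}
    - {"jaw":1,"travel":[0,0,0],"yaw":0}
    - {"jaw":1,"travel":[0,0,0],"yaw":0}

```text
clock: 14.92
tcp_pos: [0.5028, -0.1252, 0.1453]
tcp_rot: [[-0.012, 1.0, -0.0], [1.0, 0.012, 0.0], [0.0, -0.0, -1.0]]
ft_force: [-0.1, -0.4, -1.9]
grip_width: 0.336
```

Run:
```python
from h import *
s=status.get_state(); print(s['clock'],s['tcp_pos'],np.degrees(np.arctan2(s['tcp_rot'][1,1],s['tcp_rot'][0,1])),s['grip_width'],s['ft_force'])
p=vision.grab_frame('wrist'); save(p,'w7'); np.save('p_w7.npy',p,allow_pickle=True)
t=vision.grab_frame('scene'); save(t,'s7')
a=p['frame'][130:330,215:415]
cv2.imwrite('pics/w7z.png',cv2.resize(a[...,::-1],None,fx=4,fy=3,interpolation=cv2.INTER_CUBIC))
```

```text
14.9167 [ 0.502832   -0.12519034  0.14526218] 0.7120703697365635 0.3359752611153796 [-0.06775633 -0.36460779 -1.89570715]
```

View pics/w7z.png

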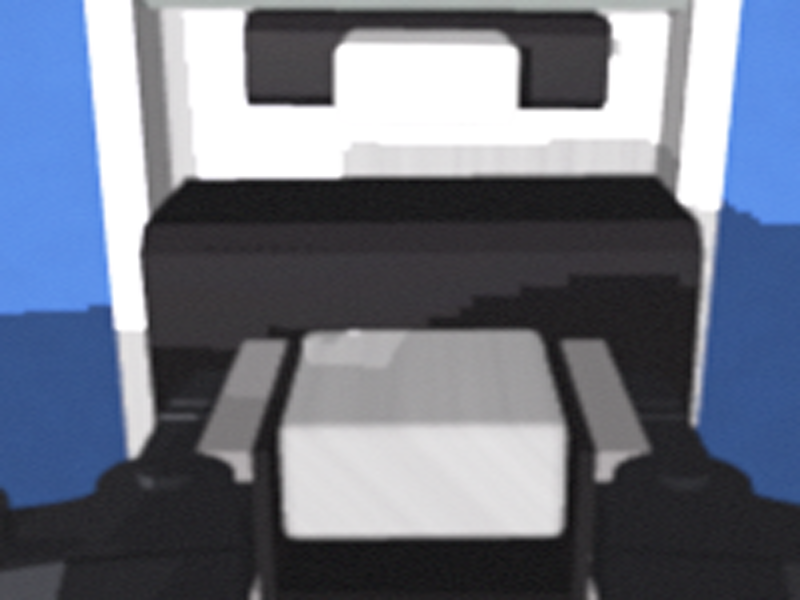

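View pics/s7.png

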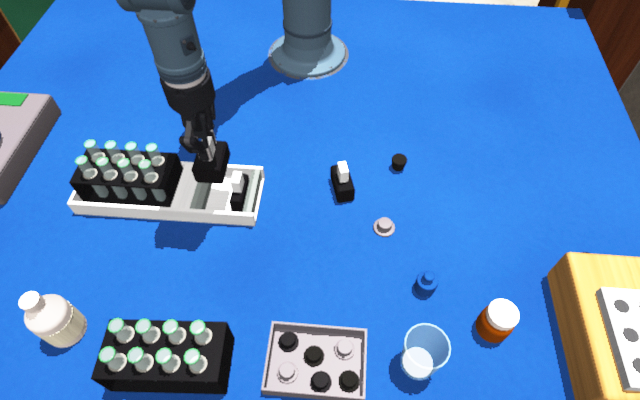

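Run:
```python
from h import *
np.set_printoptions(precision=4,suppress=True)
p=np.load('p_w7.npy',allow_pickle=True).item()
R=lambda u,v:(215+u/4,130+v/3)
z0=.145-.0458
print('24 -y edge top z.046',atz(p,R(300,104),.046),atz(p,R(570,107),.046),'z.042',atz(p,R(300,104),.042))
print('24 +y top edge',atz(p,R(300,38),.046),'/chamfer foot',atz(p,R(300,12),.042), atz(p,R(560,12),.042))
print('24 x ends',atz(p,R(247,70),.046),atz(p,R(608,70),.046))
print('52 low',atz(p,R(185,178),z0+.004),atz(p,R(658,176),z0+.004),'top foot',atz(p,R(150,220),z0+.036),atz(p,R(692,218),z0+.036),'top edge',atz(p,R(400,250),z0+.04))
s=status.get_state(); print(s['tcp_pos'])
```

```text
24 -y edge top z.046 [ 0.4794 -0.0964  0.046 ] [ 0.5313 -0.0966  0.046 ] z.042 [ 0.4791 -0.0972  0.042 ]
24 +y top edge [ 0.4797 -0.0797  0.046 ] /chamfer foot [ 0.4794 -0.0736  0.042 ] [ 0.5288 -0.073   0.042 ]
24 x ends [ 0.4695 -0.0879  0.046 ] [ 0.5381 -0.087   0.046 ]
52 low [ 0.4673 -0.1013  0.1032] [ 0.5383 -0.1     0.1032] top foot [ 0.4687 -0.1002  0.1352] [ 0.5368 -0.099   0.1352] top edge [ 0.5002 -0.1037  0.1392]
[ 0.5029 -0.1258  0.1453]
```

Measured: the 24 mm packer spans y -0.0975 to -0.0733 and the stop face is at about -0.155. The 52 mm block would span -0.153 to -0.101, so about 2.5 to 3 mm is clear on each side. Lowering.

Call:
arm_command:
  moves:
    - {"jaw":1,"travel":[0,0.0007,-0.01],"yaw":0}
    - {"jaw":1,"travel":[0,0,-0.02],"yaw":0}
    - {"jaw":1,"travel":[0,0,-0.02],"yaw":0}
    - {"jaw":1,"travel":[0,0,-0.008],"yaw":0}
    - {"jaw":1,"travel":[0,0,0],"yaw":0}
    - {"jaw":1,"travel":[0,0,0],"yaw":0}
    - {"jaw":1,"travel":[0,0,0],"yaw":0}

```text
clock: 15.6
tcp_pos: [0.5038, -0.126, 0.088]
tcp_rot: [[-0.01, 1.0, 0.002], [1.0, 0.01, -0.0], [-0.0, 0.002, -1.0]]
ft_force: [1.5, 0.2, -1.9]
grip_width: 0.339
```

Run:
```python
from h import *
s=status.get_state(); print(s['clock'],s['tcp_pos'],s['ft_force'])
p=vision.grab_frame('wrist'); np.save('p_w8.npy',p,allow_pickle=True)
a=p['frame'][100:320,195:435]
cv2.imwrite('pics/w8z.png',cv2.resize(a[...,::-1],None,fx=3.3,fy=2.7,interpolation=cv2.INTER_CUBIC))
```

```text
15.6 [ 0.50378654 -0.12597803  0.08802862] [ 1.45898387  0.24394811 -1.88268045]
```

View pics/w8z.png

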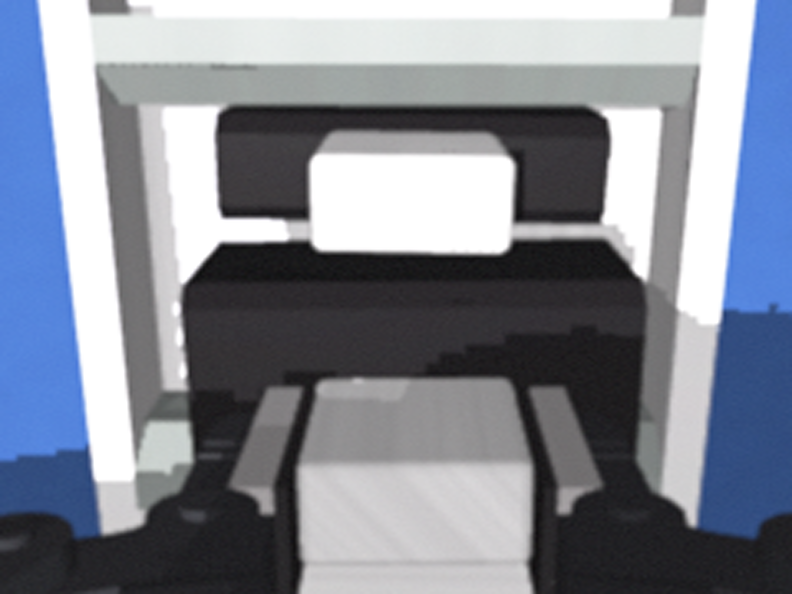

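The 52 mm block's lower edge (row ~190) shows a clear strip of floor before the 24 mm packer (row ~180). It is parallel to it and clear of the walls. Lowering slowly while watching the force.

Call:
arm_command:
  moves:
    - {"jaw":1,"travel":[0,0,-0.006],"yaw":0}
    - {"jaw":1,"travel":[0,0,-0.006],"yaw":0}
    - {"jaw":1,"travel":[0,0,-0.004],"yaw":0}
    - {"jaw":1,"travel":[0,0,0],"yaw":0}
    - {"jaw":1,"travel":[0,0,0],"yaw":0}

```text
clock: 16.07
tcp_pos: [0.5023, -0.1259, 0.0708]
tcp_rot: [[-0.01, 1.0, -0.001], [1.0, 0.01, 0.0], [0.0, -0.001, -1.0]]
ft_force: [-0.2, -0.6, -1.5]
grip_width: 0.342
```

Call:
arm_command:
  moves:
    - {"jaw":1,"travel":[0,0,-0.005],"yaw":0}
    - {"jaw":1,"travel":[0,0,-0.005],"yaw":0}
    - {"jaw":1,"travel":[0,0,-0.003],"yaw":0}
    - {"jaw":1,"travel":[0,0,0],"yaw":0}
    - {"jaw":1,"travel":[0,0,0],"yaw":0}

```text
clock: 16.48
tcp_pos: [0.5025, -0.1259, 0.0579]
tcp_rot: [[-0.01, 1.0, -0.001], [1.0, 0.01, 0.0], [0.0, -0.001, -1.0]]
ft_force: [-0.4, -0.4, -1.9]
grip_width: 0.342
```

Call:
arm_command:
  moves:
    - {"jaw":1,"travel":[0,0,-0.002],"yaw":0}
    - {"jaw":1,"travel":[0,0,-0.002],"yaw":0}
    - {"jaw":1,"travel":[0,0,-0.001],"yaw":0}
    - {"jaw":1,"travel":[0,0,0],"yaw":0}
    - {"jaw":1,"travel":[0,0,0],"yaw":0}

```text
clock: 16.9
tcp_pos: [0.5028, -0.126, 0.0532]
tcp_rot: [[-0.01, 1.0, -0.0], [1.0, 0.01, 0.0], [0.0, -0.0, -1.0]]
ft_force: [0.7, -0.0, -2.9]
grip_width: 0.334
```

Call:
arm_command:
  moves:
    - {"jaw":1,"travel":[0,0,-0.001],"yaw":0}
    - {"jaw":1,"travel":[0,0,0],"yaw":0}
    - {"jaw":1,"travel":[0,0,0],"yaw":0}

```text
clock: 17.15
tcp_pos: [0.5028, -0.126, 0.0523]
tcp_rot: [[-0.01, 1.0, -0.0], [1.0, 0.01, 0.0], [0.0, -0.0, -1.0]]
ft_force: [0.2, -0.4, -2.1]
grip_width: 0.34
```

Call:
arm_command:
  moves:
    - {"jaw":1,"travel":[0,0,-0.001],"yaw":0}
    - {"jaw":1,"travel":[0,0,0],"yaw":0}
    - {"jaw":1,"travel":[0,0,0],"yaw":0}

```text
clock: 17.4
tcp_pos: [0.503, -0.126, 0.0518]
tcp_rot: [[-0.01, 1.0, 0.0], [1.0, 0.01, -0.0], [-0.0, 0.0, -1.0]]
ft_force: [-1.4, -0.6, 2.8]
grip_width: 0.346
```

Contact at about 3 to 5 N at the expected floor height. Releasing, rising and moving clear.

Call:
arm_command:
  moves:
    - {"jaw":0,"travel":[0,0,0],"yaw":0}
    - {"jaw":0,"travel":[0,0,0],"yaw":0}
    - {"jaw":0,"travel":[0,0,0],"yaw":0}
    - {"jaw":0,"travel":[0,0,0],"yaw":0}
    - {"jaw":0,"travel":[0,0,0],"yaw":0}
    - {"jaw":0,"travel":[0,0,0],"yaw":0}
    - {"jaw":0,"travel":[0,0,0],"yaw":0}
    - {"jaw":0,"travel":[0,0,0],"yaw":0}
    - {"jaw":0,"travel":[0,0,0.01],"yaw":0}
    - {"jaw":0,"travel":[0,0,0.03],"yaw":0}
    - {"jaw":0,"travel":[0,0,0.035],"yaw":0}
    - {"jaw":0,"travel":[0,0,0.035],"yaw":0}
    - {"jaw":0,"travel":[0,0,0.035],"yaw":0}

```text
clock: 18.48
tcp_pos: [0.5025, -0.1256, 0.1983]
tcp_rot: [[-0.01, 1.0, -0.0], [1.0, 0.01, 0.0], [0.0, -0.0, -1.0]]
ft_force: [1.0, -0.4, -0.5]
grip_width: 1.003
```

Call:
arm_command:
  moves:
    - {"jaw":0,"travel":[0,0.03,0.02],"yaw":0}
    - {"jaw":0,"travel":[0,0.035,0.02],"yaw":0}
    - {"jaw":0,"travel":[0,0.035,0],"yaw":0}
    - {"jaw":0,"travel":[0,0.035,0],"yaw":0}
    - {"jaw":0,"travel":[0,0.035,0],"yaw":0}
    - {"jaw":0,"travel":[0,0.035,0],"yaw":0}
    - {"jaw":0,"travel":[0,0.035,0],"yaw":0}
    - {"jaw":0,"travel":[0,0.03,0],"yaw":0}
    - {"jaw":0,"travel":[0,0,0],"yaw":0}
    - {"jaw":0,"travel":[0,0,0],"yaw":0}
    - {"jaw":0,"travel":[0,0,0],"yaw":0}

```text
clock: 19.4
tcp_pos: [0.5028, 0.1435, 0.2366]
tcp_rot: [[-0.01, 1.0, 0.0], [1.0, 0.01, -0.001], [-0.001, 0.0, -1.0]]
ft_force: [-0.0, 1.1, 0.2]
grip_width: 0.996
```

Run:
```python
from h import *
s=status.get_state(); print(s['clock'],s['tcp_pos'],s['ft_force'])
p=vision.grab_frame('scene'); t=vision.grab_frame('top'); save(p,'s9')
a=t['frame'][150:270,280:500]; b=p['frame'][140:240,180:380]
a=cv2.resize(a[...,::-1],(780,300),interpolation=cv2.INTER_CUBIC); b=cv2.resize(b[...,::-1],(780,300),interpolation=cv2.INTER_CUBIC)
cv2.imwrite('pics/f9.png',np.vstack([a,b]))
for v in ([t],[p]):
    try:
        r=fitp(v,np.array([.4548,.1205]),.036); print('36',np.round(r.x[:2],4),np.degrees(r.x[2])%180,r.fun)
    except Exception as e: print(e)
```

```text
19.4 [0.50276884 0.14352591 0.23655593] [-0.00596549  1.10610117  0.21809758]
36 [0.3341 0.1879] 53.35492773950217 0.0
36 [0.4536 0.1204] 13.614563581660661 49.29063547491832
```

View pics/f9.png

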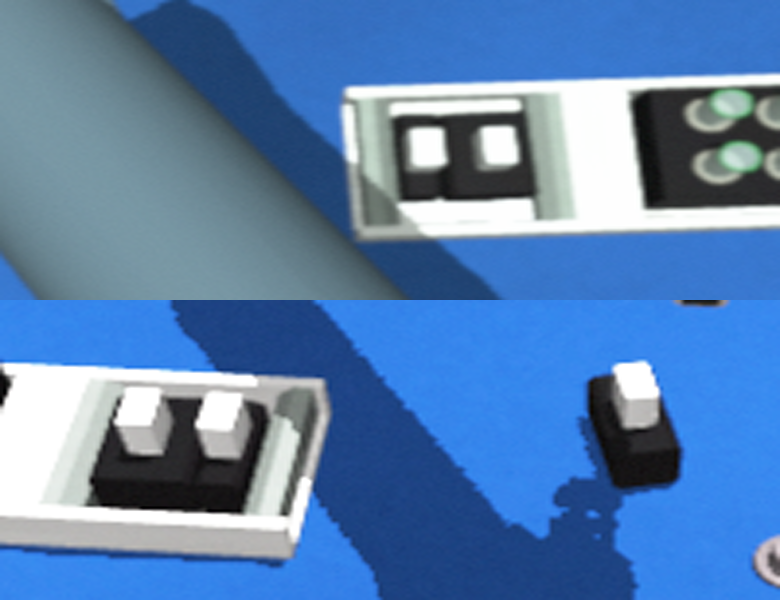

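Both packers stand level and side by side in the gap. The scene view puts the 36 mm packer at (0.4536, 0.1204), the same as at the start; in the top view the arm hides it, so that fit does not count. Handing in.

```bash
python3 -c "
from station import order; print(order.close_job())"
```

```text
the job is handed in; nothing more can be done
None
```

The 24 and 52 mm packers are in the gap side by side, and I handed the job in at about 19.5 s of the 54 s allowed. The system gave no verdict, so the result rests on my own checks.

- **Placing:** I gripped each packer by its handle and lowered it in small steps. Wrist readings after each step stayed under about 6 N, with floor contact at the expected height, and nothing was forced. I slid the 24 mm packer 1.5 mm toward the stop before adding the 52 mm one.
- **Final views:** The top and scene pictures show both packers upright, level and in line with the carrier. The gripper was open and about 25 cm away along y.
- **36 mm packer:** In the scene view it measures within 1 mm of its start position, (0.4536, 0.1204) against (0.4543, 0.1204).
- **Checks that failed or disagreed:**
  - The last top-view fit of the 36 mm packer was invalid because the arm hid it, so only the scene view confirms it.
  - The wrist fit of the 36 mm packer early in the job gave an angle about 6° from the scene view (19.5° against 13.6°). I did not use that angle for any move.
  - The 24 mm packer was gripped about 4 mm off the pad centre, and I allowed for that when placing it.

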